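# Return the dominoes to their section and crank the keeper bar shut

### The arm

A 6-joint arm with a two-finger parallel gripper is mounted at the origin on the work surface. World frame = base frame: x ahead of the robot, y to its left, z up, the work surface at z = 0. Lengths are in m, angles in rad, forces in N, time in s.
With the tool pointing down it reaches from about 0.275 to 0.75 m from the base axis. Payload 10.2 kg.
Tool frame: the origin (TCP) lies midway between the tips of the shut fingers; the grasp point (between the pads) lies 19 mm behind it (env.hold_point_z is the distance from the TCP to the grasp point, in m); x points along the fingers, z is the direction in which the jaws open and shut, and the axes are right-handed (so a half turn about x gives the same grasp; the last joint's range is limited). The gripper opens to 85 mm and grips with 20 to 120 N. Pads are 22 mm wide; open, the fingers measure 114 mm over their backs; the gripper's body (76 mm by 85 mm) begins 54 mm behind the grasp point. The pads swing forward as they close: fully open they stand 13 mm farther back than shut.
Start: joints at [-1.358, 0.313, 1.498, -0, 1.331, -0.223], TCP at [0.222, -0.476, 0.231] pointing down, gripper open.
Joint ranges: [-2.94, 2.94], [-0.97, 2.17], [0.19, 2.56], [-1.23, 4.37], [0.02, 3.11], [-2.88, 2.88]. Speed limits (rad/s): [2.39, 2.39, 3.01, 3.14, 3.14, 3.14].

### API

Orientations are given as a unit quaternion [x, y, z, w].
In Python, from bench import env, kinematics, monitor, eyes, job gives the robot as it stands. The module is installed in compiled form; this text tells all that it offers. Calls block until the motion is done:
- env.reach(position, orientation): joint-space move of the TCP to a pose.
- env.movel(position, velocity=0.15, frame=None, guard=None): straight line of the TCP; frame=None keeps the orientation; velocity is the mean speed in m/s. With guard (N) it stops when the force on the tool has changed by that much, and returns True; else False.
- env.set_joints(angles): joint-space move.
- env.release() and env.close_gripper(effort=None): open the fingers fully, or close them until they stop; effort is the grip in N (None keeps the last).
- env.hold(seconds).
- kinematics.ik(position, orientation): joint angles nearest the present ones, or None.
- monitor.sense(): the state.
- eyes.grab_frame(name): name is "scene" or "top" or "wrist"; returns a dict with "frame" (400x640x3 uint8, red, green, blue), "mtx" (3x3 intrinsics, pixels), "view" (4x4, takes a point from world to camera coordinates). Camera axes: x right, y down, z forward; pixel columns grow to the right and rows downward; lengths in m; the calibration is good to about 2 mm. The wrist camera is an equidistant fisheye: a pixel r from the principal point sees the ray r / f radians off the axis. A picture is of the moment at which its call begins. There is no depth.
A pose or a line that the arm cannot do raises env.MotionError and nothing moves.
- job.hand_in(): hands the job in, once; it reports no verdict.
The state is a dict: "clock": time; "joints": joint angles; "qvel": joint speeds; "joint_efforts": joint torques, N m; "position": TCP position; "ee_rot": TCP orientation; "contact_force": force on the tool from outside, world axes, zero at the start; "ft_torque": the same for the moment, N m; "finger_gap": opening from 0.0 (shut) to 1.0 (fully open).
Only numpy, scipy, OpenCV 4.12 (cv2) and the standard library are available. Lean on these libraries where they do the work, as an engineer would, in place of code of your own. Each camera call takes 0.05 s, during which the arm holds its last target.

### The job

Put the domino tiles that are standing out on the table back upright in the black domino box, all of them between the two stepped wooden separators, which first have to be slid apart along the tight row (the tiles already outside the separators stay in the box, outside them). Then fit the loose crank on the square shaft, use it - never your fingers on the bar - to swing the keeper bar fully over the row, lift the crank off and stand it back on the cork mat. Leave the tumbler, saucer, spoon and timer where they are.

Things in the scene. Friction and masses are not known exactly. Their poses are not given: they have to be found in the camera images.
- trough (a point): Centre of the trough floor of the fixed black domino box, 8 mm above the table; y runs along the trough, x across, z up. Inside 252 mm long (y -126 to 126), 56 mm wide; long rails 8 mm thick, 22 mm high above the floor; end walls 52 mm high. The open flap (60 mm wide, 8 mm thick) lies flat on the +x side. At y = 158 mm a 44 mm square post, top 114 mm above the floor, carries the bar.
- keeper (a joint): Angle (rad) of the keeper bar, 26 mm wide, 10 mm thick, turning level about the shaft on the post, underside 114 mm above the trough floor. 0: points along the box's +x, off the row; grows clockwise from above; 1.57: along the row (-y), fully over it; stop at 1.62. Reaches 235 mm from the shaft, 23 mm behind it. Friction 0.12 N m holds it where it is left.
- shaft_top (a point): Top centre of the steel square shaft, 16 mm across flats, that stands 28 mm above the keeper bar's top face, vertical; its uppermost 6 mm narrow to 12 mm. It turns with the bar: x along the bar, away from the shaft, z up.
- crank_hub (a point): Centre (half-way up) of the loose crank's steel hub, 36 mm square, 50 mm tall, on a foot plate 64 mm square, 6 mm thick; socket from below 19 mm square, 40 mm deep, along its x, y. At its top an arm 16 mm wide, 8 mm thick runs along +x to an upright knob. Fully fitted, its foot is on the bar, this point 3 mm below the shaft's top; fits four ways round, 0.2 rad play. About 0.4 kg.
- crank_knob (a point): Centre (half-way up) of the crank's upright round wooden knob, 22 mm thick, 45 mm tall: 75 mm along the hub's +x and 47.5 mm above the hub's centre.
- mat_top (a point): Centre of the top face of the fixed cork mat, 170 mm square and 4 mm thick, on which the crank stands at the start.
- sepA_mid (a point): Stepped wooden separator standing loose in the row, the one towards the trough's -y with two tiles close beyond it: body 50 mm wide (x), 25 mm thick (y, along the row), 90 mm tall, with a 30 mm wide, 15 mm tall step on top. This point is the body's centre, 45 mm above its foot. About 0.11 kg; it slides on the floor.
- sepB_mid (a point): Stepped wooden separator standing loose in the row, the one towards the trough's +y with two tiles close beyond it: body 50 mm wide (x), 25 mm thick (y, along the row), 90 mm tall, with a 30 mm wide, 15 mm tall step on top. This point is the body's centre, 45 mm above its foot. About 0.11 kg; it slides on the floor.
- tile1_mid (a point): Centre of a white domino tile with dark dots, standing upright on its short edge on the table, to be put away (may be absent): 50 mm wide (x), 25 mm thick (y), 90 mm tall (z). About 0.11 kg.
- tile2_mid (a point): Centre of a white domino tile with dark dots, standing upright on its short edge on the table, to be put away (may be absent): 50 mm wide (x), 25 mm thick (y), 90 mm tall (z). About 0.11 kg.
- tile3_mid (a point): Centre of a white domino tile with dark dots, standing upright on its short edge on the table, to be put away (may be absent): 50 mm wide (x), 25 mm thick (y), 90 mm tall (z). About 0.11 kg.
- row1_mid (a point): Centre of a domino tile of the same size (50 x 25 x 90 mm, x y z) that already stands in the trough, at the -y end of the row.
- row2_mid (a point): Centre of a domino tile of the same size (50 x 25 x 90 mm, x y z) that already stands in the trough, second from the -y end, next to the -y separator.
- row3_mid (a point): Centre of a domino tile of the same size (50 x 25 x 90 mm, x y z) that already stands in the trough, next to the +y separator.
- row4_mid (a point): Centre of a domino tile of the same size (50 x 25 x 90 mm, x y z) that already stands in the trough, at the +y end of the row.
- tumbler: Empty amber glass tumbler, bystander, 72 mm across, 100 mm tall; origin under its centre.
- saucer: Ceramic saucer, bystander, 120 mm across, 20 mm tall; origin under its centre.
- timer: Chrome press button timer, bystander, 72 mm across, 52 mm tall; origin under its centre.
- spoon: Stainless spoon, bystander, lying on the table, about 180 mm long; its origin is on the underside.
Things that resemble listed ones, but are neither listed nor needed, are in the scene too. Leave any yellow look-alike of the part that bears crank_hub alone. What is shaped like the part that bears row1_mid but green is not meant.

How it is judged:
On the way, in this order (a step that is already met when the one before it is completed fails the run):
1. the separators have been slid apart far enough for a tile (distance between sepA_mid and sepB_mid above 0.05 m), for 0.1 s.
2. every tile stands upright in the trough between the separators, the others in the trough outside them (x of tile1_mid in the frame of trough between -0.02 and 0.02 m and y of tile1_mid in the frame of trough between -0.126 and 0.126 m and z of tile1_mid in the frame of trough between 0.03 and 0.056 m and angle between each of tile1_mid, tile2_mid, tile3_mid, row1_mid, row2_mid, row3_mid, row4_mid, sepA_mid, sepB_mid's own z axis and vertical below 0.2 rad and y of each of tile1_mid, tile2_mid, tile3_mid in the frame of sepA_mid above 0.018 m and y of each of tile1_mid, tile2_mid, tile3_mid in the frame of sepB_mid below -0.018 m and x of tile2_mid in the frame of trough between -0.02 and 0.02 m and y of tile2_mid in the frame of trough between -0.126 and 0.126 m and z of tile2_mid in the frame of trough between 0.03 and 0.056 m and x of tile3_mid in the frame of trough between -0.02 and 0.02 m and y of tile3_mid in the frame of trough between -0.126 and 0.126 m and z of tile3_mid in the frame of trough between 0.03 and 0.056 m and x of row1_mid in the frame of trough between -0.02 and 0.02 m and y of row1_mid in the frame of trough between -0.126 and 0.126 m and z of row1_mid in the frame of trough between 0.03 and 0.056 m and x of row2_mid in the frame of trough between -0.02 and 0.02 m and y of row2_mid in the frame of trough between -0.126 and 0.126 m and z of row2_mid in the frame of trough between 0.03 and 0.056 m and x of row3_mid in the frame of trough between -0.02 and 0.02 m and y of row3_mid in the frame of trough between -0.126 and 0.126 m and z of row3_mid in the frame of trough between 0.03 and 0.056 m and x of row4_mid in the frame of trough between -0.02 and 0.02 m and y of row4_mid in the frame of trough between -0.126 and 0.126 m and z of row4_mid in the frame of trough between 0.03 and 0.056 m and x of sepA_mid in the frame of trough between -0.02 and 0.02 m and y of sepA_mid in the frame of trough between -0.126 and 0.126 m and z of sepA_mid in the frame of trough between 0.03 and 0.056 m and x of sepB_mid in the frame of trough between -0.02 and 0.02 m and y of sepB_mid in the frame of trough between -0.126 and 0.126 m and z of sepB_mid in the frame of trough between 0.03 and 0.056 m and y of each of row1_mid, row2_mid in the frame of sepA_mid below -0.018 m and y of each of row3_mid, row4_mid in the frame of sepB_mid above 0.018 m), for 0.3 s.
3. the crank is fully fitted on the shaft with the bar still open (horizontal distance between crank_hub and shaft_top below 0.006 m and z of crank_hub in the frame of shaft_top below 0.004 m and angle between crank_hub's own z axis and vertical below 0.15 rad and value of joint keeper below 0.6 rad), for 0.1 s.
4. the bar has been swung over the row with the crank on the shaft (horizontal distance between crank_hub and shaft_top below 0.006 m and z of crank_hub in the frame of shaft_top below 0.004 m and angle between crank_hub's own z axis and vertical below 0.15 rad and value of joint keeper above 1.42 rad), for 0.1 s.
5. the crank has been lifted off the shaft (z of crank_hub in the frame of shaft_top above 0.03 m), for 0.1 s.
At the end, for the whole second after the job is handed in: Every tile present stands upright (0.2 rad) on the trough floor between the separators; the other four tiles stand in the trough outside them; keeper bar at 1.42 rad or more; crank upright, at rest on the cork mat, hub centre within 75 mm of its centre along each side (all of step 2 and value of joint keeper above 1.42 rad and x of crank_hub in the frame of mat_top between -0.075 and 0.075 m and y of crank_hub in the frame of mat_top between -0.075 and 0.075 m and z of crank_hub in the frame of mat_top between 0.015 and 0.032 m and angle between crank_hub's own z axis and vertical below 0.15 rad and linear speed of crank below 0.02 m/s); the robot touches nothing.
It fails at once if the tumbler is pushed more than 3 cm (distance of tumbler from where it was at the start of the episode above 0.03 m).
It fails at once if the saucer is pushed more than 3 cm (distance of saucer from where it was at the start of the episode above 0.03 m).
It fails at once if the timer is pushed more than 3 cm (distance of timer from where it was at the start of the episode above 0.03 m).
It fails at once if the spoon is pushed more than 3 cm (distance of spoon from where it was at the start of the episode above 0.03 m).
It fails at once if the keeper bar is pushed with the fingers (contact force between the fingers and keeper above 2 N).
Of tile1, tile2, tile3 only 2 to 3 are there at a start; the rules pass over those that are not, and their reading is None.
At some moment in a run one of crank may be knocked a few centimetres aside while the robot is not near it.
It also fails if it takes over 210 s, if anything falls off the work surface, if the arm or the gripper's body presses on something with over 40 N, if the wrist force passes 120 N, or if a joint passes its speed limit or range.

## Working session

There is one attempt and no reset: what is moved stays moved. The work goes in short steps, each a Python script; the robot and the scene stay as the last script left them, time stands still between calls to the robot, and variables do not carry over. Pictures are saved under pics/ and viewed, and the job is handed in when it is done.

```bash
mkdir -p pics; ls; cat > h.py <<'E'
import numpy as np, cv2, json
from bench import env, kinematics, monitor, eyes, job
def snap(name, fn):
    d=eyes.grab_frame(name); cv2.imwrite('pics/'+fn, cv2.cvtColor(d['frame'],cv2.COLOR_RGB2BGR)); 
    np.savez('pics/'+fn.replace('.png','.npz'),**{k:np.array(d[k]) for k in('frame','mtx','view')}); return d
E
python3 - <<'E'
from h import *
for n in('scene','top','wrist'):
    d=snap(n,n+'0.png'); print(n,d['mtx'],d['view'])
print(monitor.sense(), env.hold_point_z)
E
```

```text
pics
scene [[370.47864875   0.         316.33451801]
 [  0.         370.47864875 199.77901139]
 [  0.           0.           1.        ]] [[ 0.75394644  0.65690483  0.00638813 -0.42158543]
 [ 0.46902717 -0.53145486 -0.70538588 -0.16254386]
 [-0.45997639  0.53481938 -0.70879471  1.23514307]
 [ 0.          0.          0.          1.        ]]
top [[368.15611628   0.         323.78842004]
 [  0.         368.15611628 195.02551748]
 [  0.           0.           1.        ]] [[-0.0273778  -0.99921705 -0.02856133  0.04298562]
 [-0.98297432  0.03210403 -0.18091661  0.54391183]
 [ 0.1816919   0.02312196 -0.98308363  1.22482223]
 [ 0.          0.          0.          1.        ]]
wrist [[309.70691629   0.         320.07633406]
 [  0.         309.70691629 207.79683729]
 [  0.           0.           1.        ]] [[ 0.42124933 -0.9069429  -0.00189262 -0.52464301]
 [-0.86021591 -0.40020543  0.31601298 -0.04008544]
 [-0.28736317 -0.1314922  -0.94875298  0.38126341]
 [ 0.          0.          0.          1.        ]]
{'clock': 0.15, 'joints': array([-1.35838408e+00,  3.13316255e-01,  1.49821965e+00, -1.29915040e-05,
        1.33102354e+00, -2.23443316e-01]), 'qvel': array([ 0.00093094, -0.0027653 , -0.00257282,  0.0010809 ,  0.00070354,
       -0.00184388]), 'joint_efforts': array([ 1.84816075e-03, -4.12365997e+01, -2.59797674e+01, -1.73898256e-04,
        3.18831313e-03, -1.73806040e-05]), 'position': array([ 0.22157306, -0.47574787,  0.23088537]), 'ee_rot': array([ 0.38030927,  0.59652128, -0.37982949,  0.59603421]), 'contact_force': array([ 0.30820639, -0.43450661, -0.91889605]), 'ft_torque': array([-0.03838661,  0.00123174, -0.00970508]), 'finger_gap': 0.9996948464703185} 0.0187
```

View pics/scene0.png

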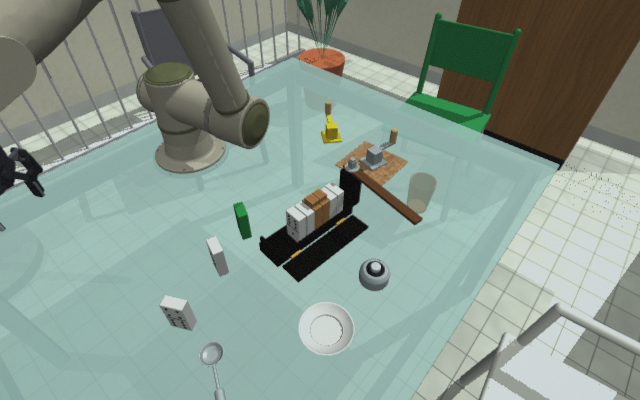

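View pics/top0.png

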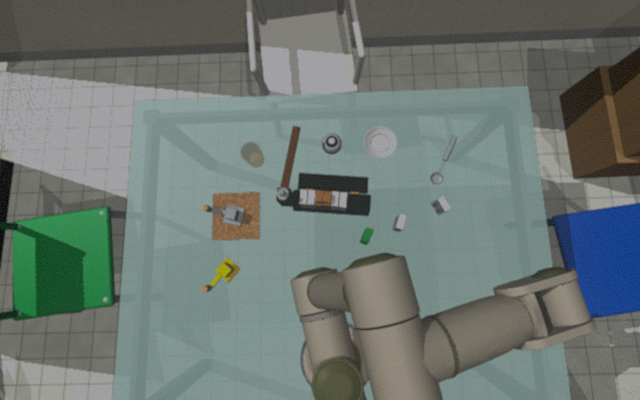

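View pics/wrist0.png

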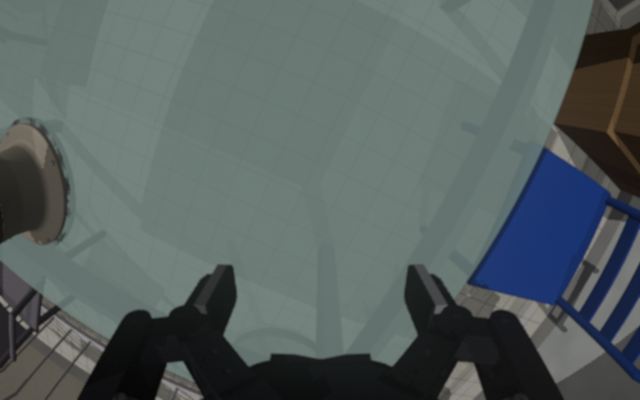

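```bash
python3 - <<'E'
import cv2
a=cv2.imread('pics/top0.png'); cv2.imwrite('pics/topc.png',cv2.resize(a[100:300,190:480],None,fx=2.75,fy=2.75,interpolation=cv2.INTER_CUBIC))
a=cv2.imread('pics/scene0.png'); cv2.imwrite('pics/scenec.png',cv2.resize(a[90:290,240:440],None,fx=3,fy=3,interpolation=cv2.INTER_CUBIC))
E
```

```text
(no output)
```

View pics/topc.png

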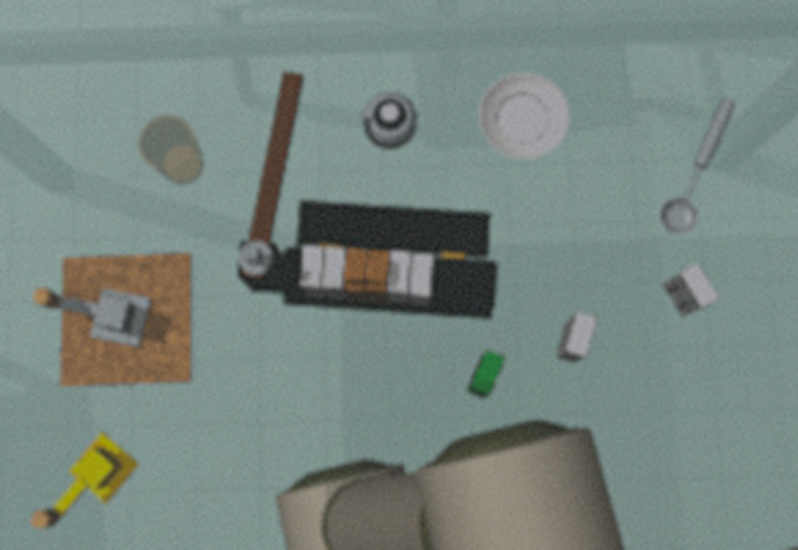

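View pics/scenec.png

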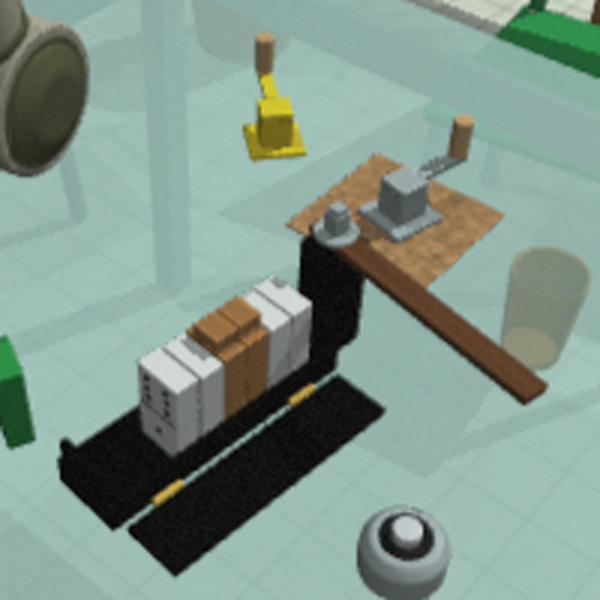

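```bash
cat >> h.py <<'E'
def ray(d,u,v,fish=False):
    K=np.array(d['mtx']);V=np.array(d['view']);R=V[:3,:3];t=V[:3,3]
    x=(u-K[0,2])/K[0,0];y=(v-K[1,2])/K[1,1]
    if fish:
        th=np.hypot(x,y); c=np.array([np.sin(th)*x/th,np.sin(th)*y/th,np.cos(th)]) if th>1e-9 else np.array([0,0,1.])
    else: c=np.array([x,y,1.])
    return -R.T@t, R.T@c
def at_z(d,u,v,z,fish=False):
    o,r=ray(d,u,v,fish); return o+r*(z-o[2])/r[2]
def proj(d,p,fish=False):
    K=np.array(d['mtx']);V=np.array(d['view']); c=V[:3,:3]@np.array(p)+V[:3,3]
    if fish:
        r=np.hypot(c[0],c[1]);th=np.arctan2(r,c[2]);x,y=th*c[0]/r,th*c[1]/r
    else: x,y=c[0]/c[2],c[1]/c[2]
    return np.array([K[0,0]*x+K[0,2],K[1,1]*y+K[1,2]])
def down(yaw):
    """tool x down; jaw axis (tool z) at world angle yaw"""
    from scipy.spatial.transform import Rotation as R
    x=np.array([0,0,-1.]);z=np.array([np.cos(yaw),np.sin(yaw),0]);y=np.cross(z,x)
    return R.from_matrix(np.array([x,y,z]).T).as_quat()
E
python3 - <<'E'
from h import *
d=np.load('pics/top0.npz')
c=lambda u,v:(190+u/2.75,100+v/2.75)
for n,u,v,z in[('tileR top',699,287,.09),('tileL top',582,332,.09),('green',490,368,.09),('shaft top',255,256,.16),('bar tip',292,78,.132),('mat c',125,319,.004),('hub top',120,313,.054),('knob top',42,297,.098),('row +y end',302,266,.098),('row -y',432,272,.098),('trough -y corner near',492,316,.06),('flap far',490,215,.008),('tumbler top',170,140,.1),('timer',390,120,.05),('saucer',524,115,.01),('spoonbowl',678,215,0)]:
    print(n,at_z(d,*c(u,v),z).round(3))
from scipy.spatial.transform import Rotation as R
s=monitor.sense()
print(R.from_quat(s['ee_rot']).as_matrix().round(2))
E
```

```text
tileR top [ 0.493 -0.371  0.09 ]
tileL top [ 0.443 -0.228  0.09 ]
green [ 0.404 -0.116  0.09 ]
shaft top [0.535 0.154 0.16 ]
bar tip [0.76  0.111 0.132]
mat c [0.488 0.346 0.004]
hub top [0.489 0.339 0.054]
knob top [0.505 0.423 0.098]
row +y end [0.533 0.106 0.098]
row -y [ 0.521 -0.051  0.098]
trough -y corner near [ 0.47  -0.125  0.06 ]
flap far [ 0.609 -0.134  0.008]
tumbler top [0.697 0.267 0.1  ]
timer [ 0.73  -0.007  0.05 ]
saucer [ 0.743 -0.185  0.01 ]
spoonbowl [ 0.603 -0.38   0.   ]
[[-0.    0.91  0.42]
 [ 0.    0.42 -0.91]
 [-1.    0.   -0.  ]]
```

```bash
python3 - <<'E'
from h import *
d=np.load('pics/wrist0.npz');V=d['view'];C=-V[:3,:3].T@V[:3,3]
s=monitor.sense()
from scipy.spatial.transform import Rotation as R
Rt=R.from_quat(s['ee_rot']).as_matrix();print('cam in tool',Rt.T@(C-s['position']), 'axis',Rt.T@V[2,:3])
env.reach([0.50,-0.10,0.33],down(-0.08))
d=snap('wrist','w1.png'); snap('top','t1.png'); s=monitor.sense();print(s['clock'],s['joints'].round(2))
E
```

```text
cam in tool [-0.14249797  0.08193569  0.00048613] axis [ 0.94869073 -0.31620309 -0.00122577]
1.9917 [-0.43  0.23  1.35 -0.    1.56 -0.35]
```

View pics/w1.png

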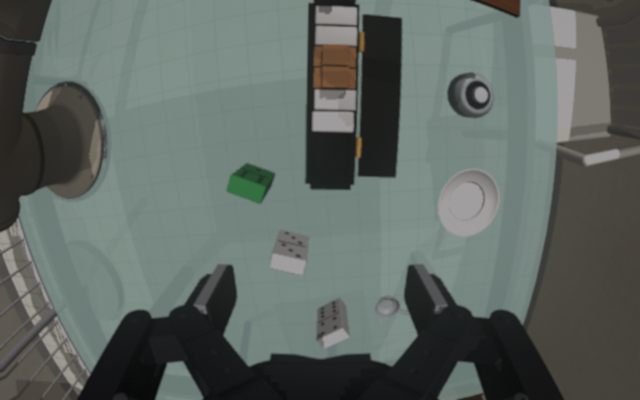

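View pics/t1.png

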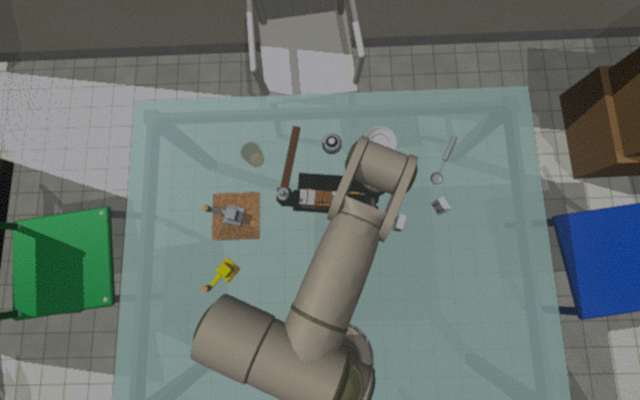

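```bash
python3 - <<'E'
from h import *
env.reach([0.53,0.03,0.33],down(-0.08))
d=snap('wrist','w2.png')
env.reach([0.46,-0.25,0.33],down(-0.08))
d=snap('wrist','w3.png'); print(monitor.sense()['clock'])
a=cv2.imread('pics/w2.png');cv2.imwrite('pics/w2c.png',cv2.resize(a[20:320,200:480],None,fx=2,fy=2,interpolation=cv2.INTER_CUBIC))
a=cv2.imread('pics/w3.png');cv2.imwrite('pics/w3c.png',cv2.resize(a[60:360,200:500],None,fx=2,fy=2,interpolation=cv2.INTER_CUBIC))
E
```

```text
3.7917
```

View pics/w2c.png

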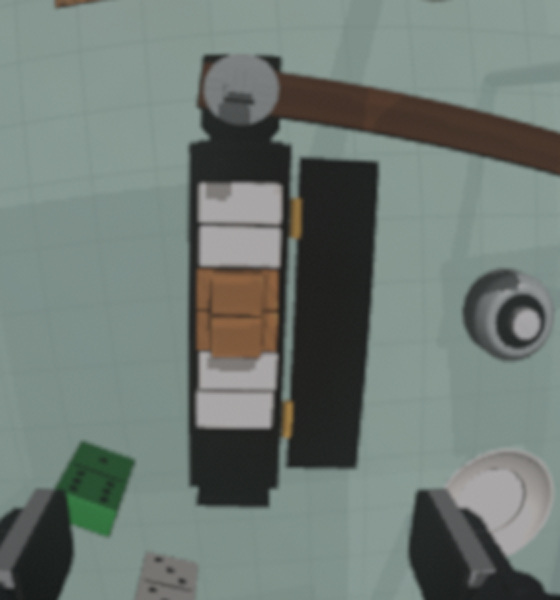

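View pics/w3c.png

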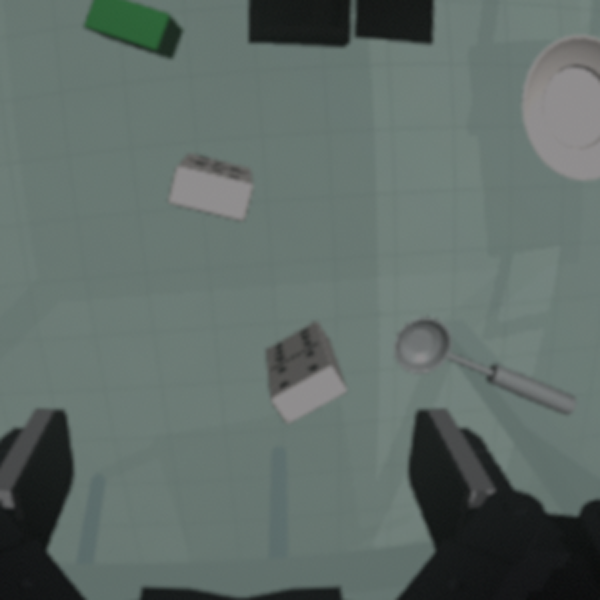

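```bash
python3 - <<'E'
from h import *
d=np.load('pics/w2.npz'); c=lambda u,v:(200+u/2,20+v/2)
def m(d,u,v,z): return at_z(d,u,v,z,True)
for n,u,v,z in [('r4 +y L',198,184,.098),('r4 +y R',282,184,.098),('r4/3',198,224,.098),('',281,224,.098),('r3/B',198,267,.098),('',280,267,.098),('A/2 step -y L',211,358,.113),('R',264,357,.113),('stepB/A L',211,316,.113),('step B+y L',213,273,.113),('r2/1',197,390,.098),('',276,390,.098),('r1-y',195,428,.098),('',273,428,.098),('wall -y end L',198,505,.06),('R',268,505,.06),('rail corner L',190,487,.03),('rail R',278,487,.03),('rail +y L',190,143,.03),('R',291,145,.03),('post',205,56,.122),('',280,56,.122),('shaft top?',238,97,.16),('disc',242,90,.132)]:
    print(n,m(d,*c(u,v),z).round(4))
d=np.load('pics/w3.npz'); c=lambda u,v:(200+u/2,60+v/2)
for n,pts in [('tileL',[(180,166),(253,184),(243,219),(169,202)]),('tileR',[(271,400),(333,365),(346,388),(289,422)])]:
    P=np.array([m(d,*c(*p),.09) for p in pts])[:,:2]; print(n,P.round(4).tolist(),P.mean(0).round(4),[np.linalg.norm(P[i]-P[i-1]).round(3) for i in range(4)])
    e=P[1]-P[0]; f=P[2]-P[3]; print('yaw', np.arctan2(*(e+f)[::-1]))
print(proj(d,[0.5,0,0],True))
E
```

```text
r4 +y L [0.5116 0.1087 0.098 ]
r4 +y R [0.5614 0.1046 0.098 ]
r4/3 [0.5094 0.0845 0.098 ]
 [0.5591 0.0805 0.098 ]
r3/B [0.507  0.0582 0.098 ]
 [0.5567 0.0542 0.098 ]
A/2 step -y L [0.5106 0.0043 0.113 ]
R [0.5427 0.0024 0.113 ]
stepB/A L [0.5131 0.0303 0.113 ]
step B+y L [0.5166 0.056  0.113 ]
r2/1 [ 0.4985 -0.0208  0.098 ]
 [ 0.5491 -0.0248  0.098 ]
r1-y [ 0.4944 -0.0471  0.098 ]
 [ 0.5455 -0.0512  0.098 ]
wall -y end L [ 0.4852 -0.1275  0.06  ]
R [ 0.5387 -0.1317  0.06  ]
rail corner L [ 0.4767 -0.1275  0.03  ]
rail R [ 0.5479 -0.1331  0.03  ]
rail +y L [0.5038 0.1381 0.03  ]
R [0.5742 0.131  0.03  ]
post [0.5232 0.1815 0.122 ]
 [0.5645 0.1782 0.122 ]
shaft top? [0.5392 0.1512 0.16  ]
disc [0.5418 0.1586 0.132 ]
tileL [[0.4268, -0.208], [0.4709, -0.2231], [0.463, -0.2448], [0.4176, -0.23]] [ 0.4446 -0.2265] [np.float64(0.024), np.float64(0.047), np.float64(0.023), np.float64(0.048)]
yaw -0.32286955303543236
tileR [[0.4724, -0.3734], [0.5164, -0.3502], [0.5252, -0.3688], [0.4841, -0.3923]] [ 0.4995 -0.3712] [np.float64(0.022), np.float64(0.05), np.float64(0.021), np.float64(0.047)]
yaw 0.501450545696649
[332.78151373   1.32934484]
```

```bash
cat >> h.py <<'E'
YAW=-0.10; C0=np.array([0.5257,0.0021,0.008])
def T(x,y,z):
    c,s=np.cos(YAW),np.sin(YAW); return C0+np.array([c*x-s*y,s*x+c*y,z])
HZ=0.0187
E
python3 - <<'E'
from h import *
q=down(YAW)
def st(): s=monitor.sense(); print(round(s['clock'],2),s['position'].round(4),s['contact_force'].round(1),round(s['finger_gap'],3))
z=0.060-HZ
env.reach(T(0,0.012,0.14),q); env.release()
print(env.movel(T(0,0.012,z),0.15,guard=15)); st()
env.close_gripper(25); st()
print(env.movel(T(0,-0.054,z),0.08,guard=30)); st()
env.release()
env.movel(T(0,-0.054,0.14),0.2); st()
print(env.movel(T(0,0.042,0.14),0.3))
print(env.movel(T(0,0.042,z),0.15,guard=15)); st()
env.close_gripper(25); st()
print(env.movel(T(0,0.057,z),0.08,guard=30)); st()
env.release(); env.movel(T(0,0.057,0.16),0.2)
env.reach([0.53,0.03,0.33],down(-0.08))
snap('wrist','w4.png'); st()
a=cv2.imread('pics/w4.png');cv2.imwrite('pics/w4c.png',cv2.resize(a[20:320,200:480],None,fx=2,fy=2,interpolation=cv2.INTER_CUBIC))
E
```

```text
False
6.06 [0.5275 0.0139 0.0501] [ 0.2  0.2 -0.5] 1.0
6.47 [0.5272 0.014  0.0499] [-0.7 -0.4  5.9] 0.583
False
7.45 [ 0.5208 -0.0517  0.0499] [-0.6  2.1  5.5] 0.584
8.54 [ 0.5198 -0.0515  0.147 ] [ 0.3  0.7 -0.3] 1.003
False
False
9.82 [0.5304 0.0435 0.05  ] [ 1.3 -0.7  0. ] 1.002
10.23 [0.5302 0.0439 0.0499] [-1.3 -0.   6.4] 0.578
False
10.57 [0.532  0.0594 0.0499] [-0.2  3.   5.6] 0.58
12.51 [0.5297 0.0301 0.3277] [ 0.6  0.6 -0. ] 1.0
```

View pics/w4c.png

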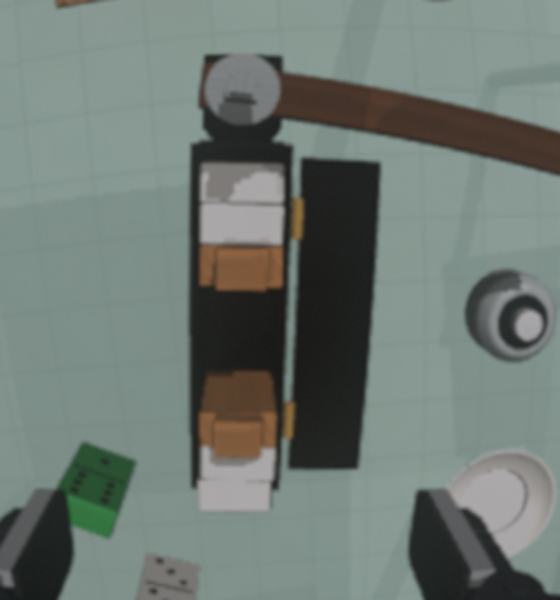

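```bash
cat >> h.py <<'E'
def toT(p):
    c,s=np.cos(YAW),np.sin(YAW); d=np.array(p)-C0; return np.array([c*d[0]+s*d[1],-s*d[0]+c*d[1],d[2]])
def st(): s=monitor.sense(); print(round(s['clock'],2),s['position'].round(4),s['contact_force'].round(1),round(s['finger_gap'],3))
E
python3 - <<'E'
from h import *
d=np.load('pics/w4.npz'); c=lambda u,v:(200+u/2,20+v/2)
for n,u,v,z in [('A+',201,412,.098),('A+',277,412,.098),('B-',201,286,.098),('B-',282,288,.098),('r4',201,164,.098),('r1',270,511,.098),('r1',199,511,.098)]:
    print(n,toT(at_z(d,*c(u,v),z,True)).round(4))
E
```

```text
A+ [-0.023  -0.0398  0.09  ]
A+ [ 0.0262 -0.0388  0.09  ]
B- [-0.0231  0.0427  0.09  ]
B- [0.0263 0.0424 0.09  ]
r4 [-0.0238  0.1169  0.09  ]
r1 [ 0.0245 -0.1133  0.09  ]
r1 [-0.0249 -0.1144  0.09  ]
```

```bash
cat >> h.py <<'E'
def pick_place(p,yaw,yt):
    q=down(yaw); qb=down(YAW)
    z=0.060-HZ
    env.reach([p[0],p[1],0.15],q)
    if env.movel([p[0],p[1],z],0.15,guard=15): print('guard!'); st(); return False
    env.close_gripper(30); st()
    env.movel([p[0],p[1],0.19],0.2); st()
    env.reach(T(0,yt,0.18),qb)
    print(env.movel(T(0,yt,0.09+z+0.008-0.008),0.2,guard=12))
    print(env.movel(T(0,yt,z+0.001),0.06,guard=12)); st()
    return True
E
python3 - <<'E'
from h import *
print(pick_place([0.4446,-0.2265],-0.323,-0.018))
snap('wrist','w5.png');snap('scene','s5.png')
E
```

```text
15.04 [ 0.4449 -0.2267  0.0419] [0.3 0.8 6. ] 0.582
15.93 [ 0.4441 -0.2261  0.1888] [-0.2  1.2 -1.6] 0.584
False
False
18.86 [ 0.5241 -0.0159  0.0506] [ 0.6  0.4 -1.4] 0.582
True
```

View pics/w5.png

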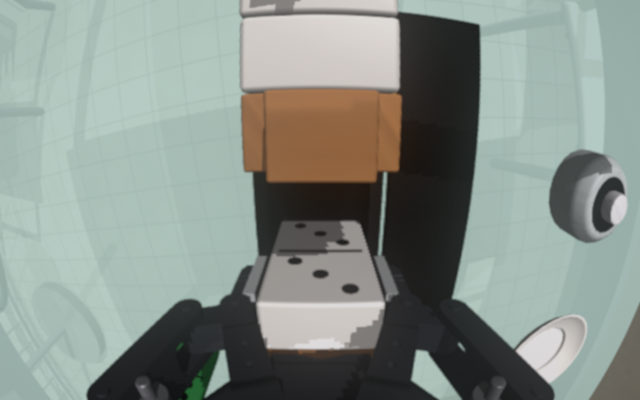

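View pics/s5.png

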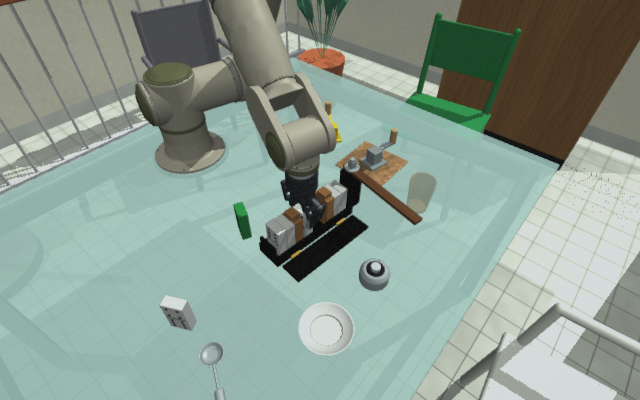

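```bash
python3 - <<'E'
from h import *
env.release(); env.movel(T(0,-0.018,0.17),0.2)
print(pick_place([0.4995,-0.3712],0.50,0.022))
snap('wrist','w6.png')
env.release(); env.movel(T(0,0.022,0.17),0.2)
env.reach([0.53,0.03,0.33],down(-0.08))
snap('wrist','w7.png'); st()
a=cv2.imread('pics/w7.png');cv2.imwrite('pics/w7c.png',cv2.resize(a[20:320,200:480],None,fx=2,fy=2,interpolation=cv2.INTER_CUBIC))
E
```

```text
22.83 [ 0.4997 -0.3715  0.042 ] [-1.1  0.5  5.6] 0.582
23.73 [ 0.4991 -0.3707  0.1884] [-0.1 -0.1 -1.2] 0.58
False
False
27.22 [0.5281 0.024  0.0506] [ 0.5  0.9 -0.9] 0.584
True
29.22 [0.5297 0.03   0.3278] [-0.3  0.5 -0.3] 1.004
```

View pics/w7c.png

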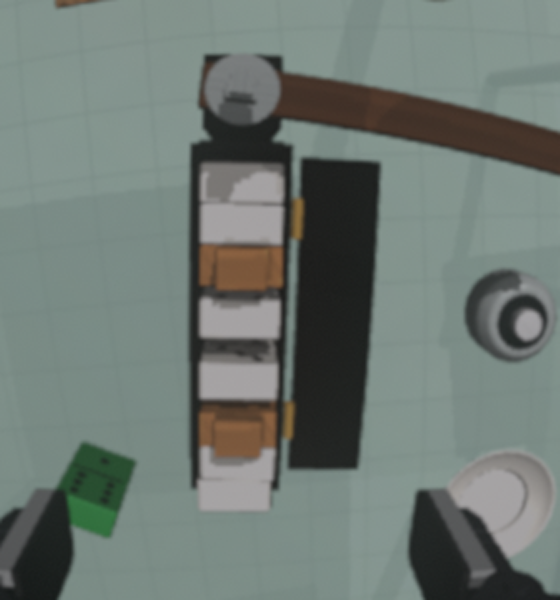

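```bash
python3 - <<'E'
from h import *
env.reach([0.54,0.13,0.36],down(-0.08))
snap('wrist','w8.png')
env.reach([0.49,0.32,0.33],down(-0.08))
snap('wrist','w9.png'); st()
a=cv2.imread('pics/w8.png');cv2.imwrite('pics/w8c.png',cv2.resize(a[100:250,230:430],None,fx=4,fy=4,interpolation=cv2.INTER_CUBIC))
a=cv2.imread('pics/w9.png');cv2.imwrite('pics/w9c.png',cv2.resize(a[60:310,190:440],None,fx=2.4,fy=2.4,interpolation=cv2.INTER_CUBIC))
E
```

```text
30.62 [0.4909 0.3183 0.3302] [ 0.1 -0.6  0.7] 0.998
```

View pics/w8c.png

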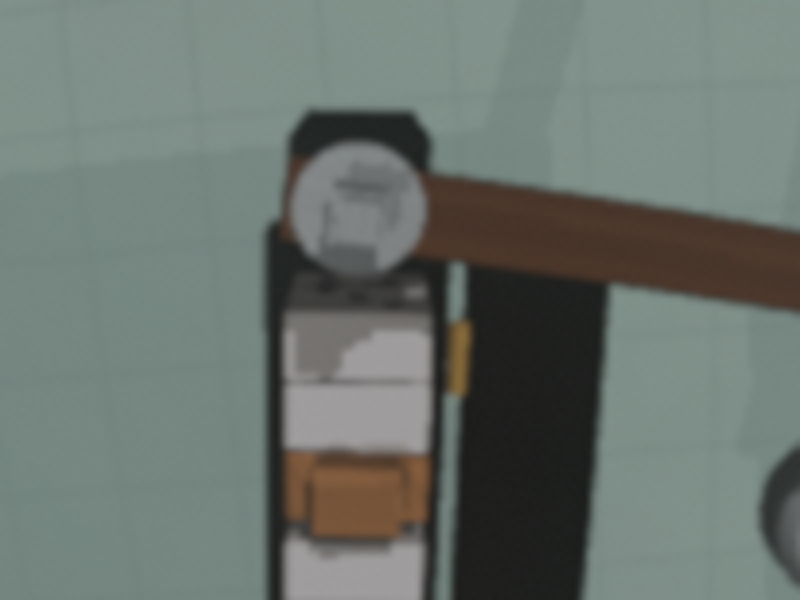

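View pics/w9c.png

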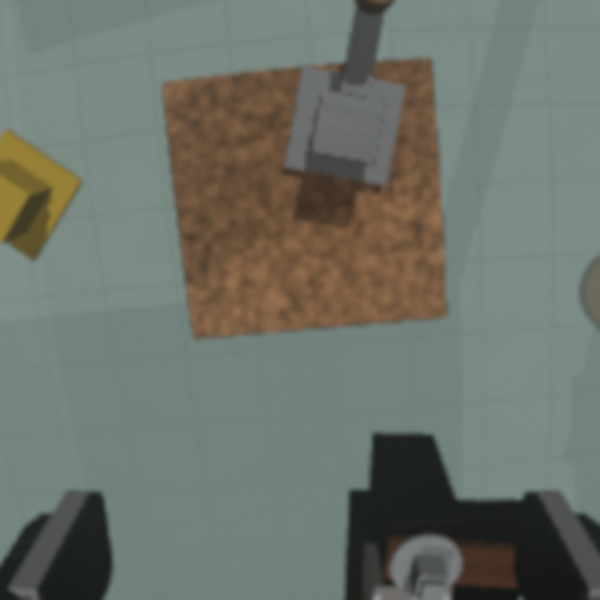

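```bash
python3 - <<'E'
from h import *
d=np.load('pics/w9.npz'); c=lambda u,v:(190+u/2.4,60+v/2.4)
F=np.array([at_z(d,*c(*p),.010,True) for p in [(302,66),(405,84),(387,187),(284,170)]])[:,:2]
print(F.round(4),F.mean(0),np.linalg.norm(F-np.roll(F,1,0),axis=1)); e=F[1]-F[0]+F[2]-F[3]; print(np.arctan2(e[1],e[0]))
M=np.array([at_z(d,*c(*p),.004,True) for p in [(163,84),(431,59),(447,317),(194,338)]])[:,:2]
print(M.round(4),M.mean(0),np.linalg.norm(M-np.roll(M,1,0),axis=1))
d=np.load('pics/w8.npz'); c=lambda u,v:(230+u/4,100+v/4)
for z in(.132,.134,.138): print(at_z(d,*c(359,208),z,True))
print(proj(d,T(0,.158,.152),True), [ (round(4*(a-b),0)) for a,b in zip(proj(d,T(0,.158,.152),True),(230,100))],[ (round(4*(a-b),0)) for a,b in zip(proj(d,T(0,.158,.124),True),(230,100))])
a=cv2.imread('pics/w8.png')[130:175,300:345]; a=cv2.convertScaleAbs(a,alpha=1.8,beta=-100);cv2.imwrite('pics/w8d.png',cv2.resize(a,None,fx=12,fy=12,interpolation=cv2.INTER_CUBIC))
a=cv2.imread('pics/w9.png')[60:150,300:370]; a=cv2.convertScaleAbs(a,alpha=1.5,beta=-50);cv2.imwrite('pics/w9d.png',cv2.resize(a,None,fx=6,fy=6,interpolation=cv2.INTER_CUBIC))
E
```

```text
[[0.4942 0.4311]
 [0.5562 0.4155]
 [0.5406 0.3519]
 [0.4777 0.3674]] [0.51717418 0.39148835] [0.06575667 0.06386861 0.0655632  0.06477235]
-0.24438287967516634
[[0.4067 0.4296]
 [0.5744 0.4309]
 [0.576  0.263 ]
 [0.4076 0.2623]] [0.49117036 0.34644365] [0.16730454 0.16771148 0.16784758 0.16836035]
[0.54168547 0.15921078 0.132     ]
[0.54171807 0.15949257 0.134     ]
[0.54178327 0.16005614 0.138     ]
[319.42635986 155.45330582] [np.float64(358.0), np.float64(222.0)] [np.float64(358.0), np.float64(208.0)]
```

View pics/w8d.png

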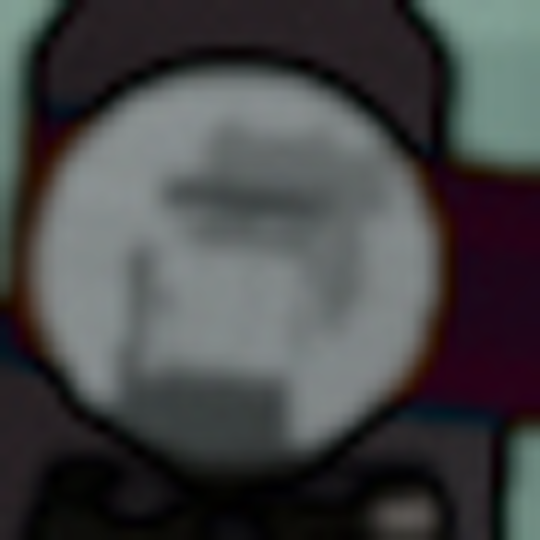

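View pics/w9d.png

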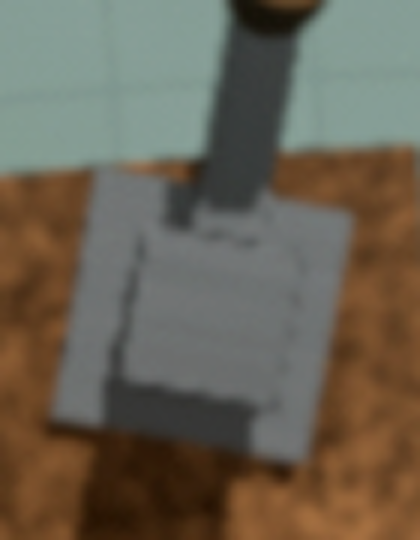

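```bash
python3 - <<'E'
from h import *
d=np.load('pics/w9.npz')
H=np.array([at_z(d,300+x/6,60+y/6,.054,True) for x,y in [(145,235),(297,265),(275,405),(130,380)]])[:,:2]
print('hub',H.mean(0),np.linalg.norm(H-np.roll(H,1,0),axis=1)); e=H[1]-H[0]+H[2]-H[3]; print(np.arctan2(e[1],e[0]))
d=np.load('pics/w2.npz'); c=lambda u,v:(200+u/2,20+v/2)
S=T(0,.158,.124)
for u,v in [(300,97),(372,108),(555,152)]:
    p=at_z(d,*c(u,v),.132,True); print(p.round(4),np.arctan2(*(p-S)[[1,0]]))
for y in(-.2,-.9,-1.4,-1.8,-1.95): print(y,np.round(kinematics.ik(T(0,.158,.20),down(y)),2))
E
```

```text
hub [0.51756369 0.3909654 ] [0.03285664 0.03431837 0.03206219 0.03288416]
-0.25827537822007424
[0.5726 0.1526 0.132 ] -0.2119019319808036
[0.6117 0.145  0.132 ] -0.20058319120533513
[0.723  0.1209 0.132 ] -0.20840997407945555
-0.2 [ 0.08  0.42  1.41 -0.    1.31  0.28]
-0.9 [ 0.08  0.42  1.41 -0.    1.31  0.98]
-1.4 [ 0.08  0.42  1.41 -0.    1.31  1.48]
-1.8 [ 0.08  0.42  1.41 -0.    1.31  1.88]
-1.95 [ 0.08  0.42  1.41 -0.    1.31  2.03]
```

```bash
python3 - <<'E'
from h import *
q=down(-0.25); P=[0.5174,0.3912]
env.reach([*P,0.14],q); snap('wrist','w10.png')
print(env.movel([*P,0.019],0.12,guard=15)); st()
env.close_gripper(60); st()
env.movel([*P,0.21],0.15); st()
snap('wrist','w11.png'); snap('scene','s11.png')
E
```

```text
False
32.67 [0.5179 0.3914 0.0199] [-0.3  0.3 -0.3] 0.998
33.18 [0.5174 0.3914 0.0194] [-1.2 -0.6  3.9] 0.41
34.61 [0.5171 0.391  0.2089] [-0.8 -0.4 -5.8] 0.416
```

View pics/w11.png

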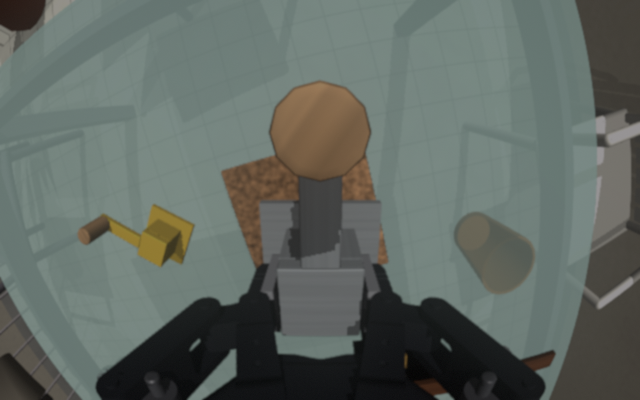

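View pics/s11.png

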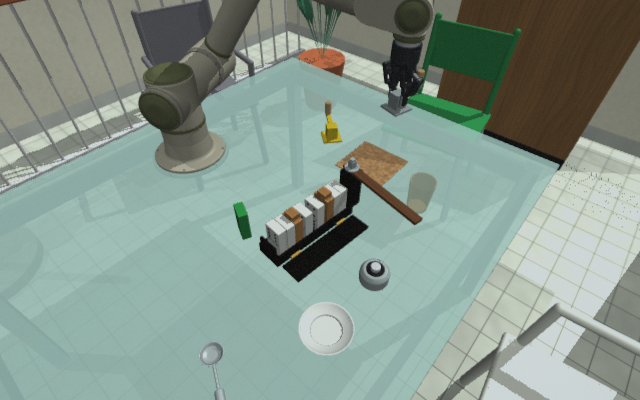

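```bash
python3 - <<'E'
from h import *
from scipy.spatial.transform import Rotation as R
d=np.load('pics/w11.npz'); s=monitor.sense(); M=R.from_quat(s['ee_rot']).as_matrix()
for (u,v),dz,n in [((320,131),.0796,'knob'),((279,269),.0346,'hubTL+y'),((363,269),.0346,'hubTR+y'),((281,336),.0346,'bl?'),((260,201),.0096-.019,'footL'),((381,201),-.0094,'footR')]:
    p=at_z(d,u,v,s['position'][2]+dz,True); print(n,(M.T@(p-s['position'])).round(4))
E
```

```text
knob [-0.0797  0.0766  0.0009]
hubTL+y [-0.0346  0.0195 -0.0157]
hubTR+y [-0.0346  0.0195  0.018 ]
bl? [-0.0346 -0.0167 -0.0172]
footL [ 0.0094  0.0344 -0.0305]
footR [0.0093 0.0344 0.0323]
```

```bash
cat >> h.py <<'E'
SH=np.array([0.5417,0.1593])
def tcp_for_hub(xy,z,yaw,off=(0.0016,0.0009)):
    ty=np.array([-np.sin(yaw),np.cos(yaw)]); tz=np.array([np.cos(yaw),np.sin(yaw)])
    p=np.array(xy)-off[0]*ty-off[1]*tz; return np.array([p[0],p[1],z])
E
python3 - <<'E'
from h import *
y=-0.207; q=down(y)
env.reach(tcp_for_hub(SH,0.24,y),q)
env.movel(tcp_for_hub(SH,0.192,y),0.1); st()
snap('wrist','w12.png'); snap('scene','s12.png')
g=env.movel(tcp_for_hub(SH,0.165,y),0.04,guard=8); print(g); st()
if not g: g=env.movel(tcp_for_hub(SH,0.1465,y),0.03,guard=10); print(g); st()
snap('wrist','w13.png'); snap('scene','s13.png')
a=cv2.imread('pics/s13.png')[120:240,300:440];cv2.imwrite('pics/s13c.png',cv2.resize(a,None,fx=4,fy=4,interpolation=cv2.INTER_CUBIC))
E
```

```text
36.28 [0.5408 0.1583 0.1925] [-0.1 -0.1 -4.8] 0.409
False
37.21 [0.5406 0.1579 0.1652] [ 1. -1. -5.] 0.409
True
37.78 [0.5402 0.1579 0.1474] [-1.4 -0.   4.1] 0.411
```

View pics/s13c.png

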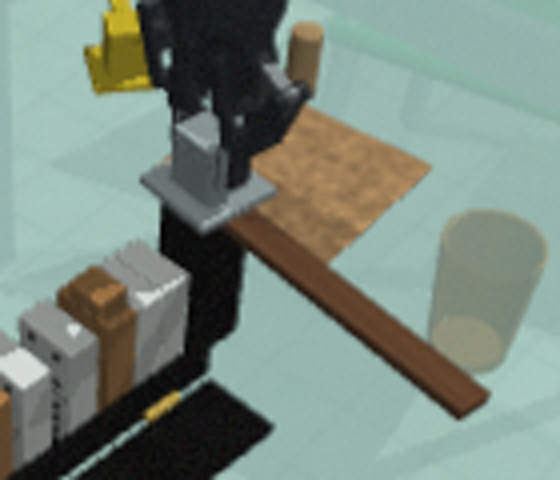

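View pics/w13.png

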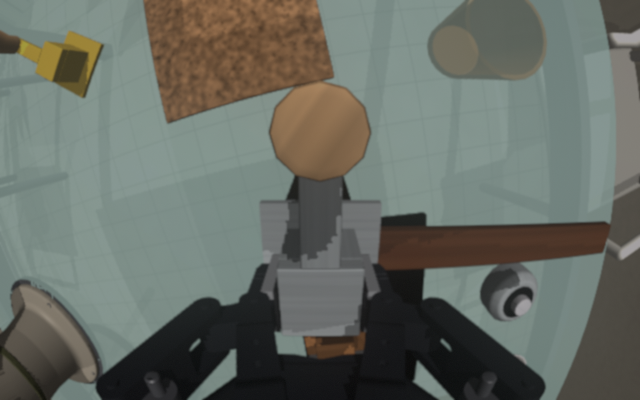

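```bash
python3 - <<'E'
from h import *
y=-0.207
for i in range(12):
    y-=1.56/12
    env.reach(tcp_for_hub(SH,0.1472,y),down(y))
    s=monitor.sense(); print(round(s['clock'],2),round(y,3),s['position'].round(4),s['contact_force'].round(1),s['ft_torque'].round(2))
snap('wrist','w14.png'); snap('scene','s14.png');snap('top','t14.png')
E
```

```text
38.13 -0.337 [0.5405 0.1582 0.1474] [-0.7  0.2  1.7] [ 0.11  0.17 -0.09]
38.38 -0.467 [0.54   0.1585 0.1473] [-3.3  2.1  3.1] [ 0.32  0.51 -0.13]
38.63 -0.597 [0.5399 0.1587 0.1474] [-4.1  1.4  4.1] [ 0.31  0.68 -0.12]
38.88 -0.727 [0.5398 0.1587 0.1474] [-5.3  1.1  4. ] [ 0.26  0.77 -0.06]
39.13 -0.857 [0.5397 0.1589 0.1474] [-5.6  1.4  4.8] [ 0.14  0.87 -0.07]
39.38 -0.987 [0.5396 0.159  0.1474] [-5.6  0.1  4.7] [ 0.01  0.94 -0.06]
39.63 -1.117 [0.5395 0.1591 0.1474] [-7.3 -0.9  5.5] [-0.13  0.99 -0.08]
39.88 -1.247 [0.5395 0.1593 0.1474] [-6.4 -0.8  4.9] [-0.22  1.06 -0.1 ]
40.13 -1.377 [0.5395 0.1594 0.1474] [-6.  -1.7  5.1] [-0.2   1.12 -0.15]
40.38 -1.507 [0.5395 0.1596 0.1474] [-7.2 -2.1  5.7] [-0.27  1.23 -0.11]
40.63 -1.637 [0.5395 0.1598 0.1474] [-8.2 -0.7  5.9] [-0.33  1.37 -0.13]
40.88 -1.767 [0.5395 0.1599 0.1473] [-9.  -3.1  7.3] [-0.35  1.44 -0.09]
```

View pics/w14.png

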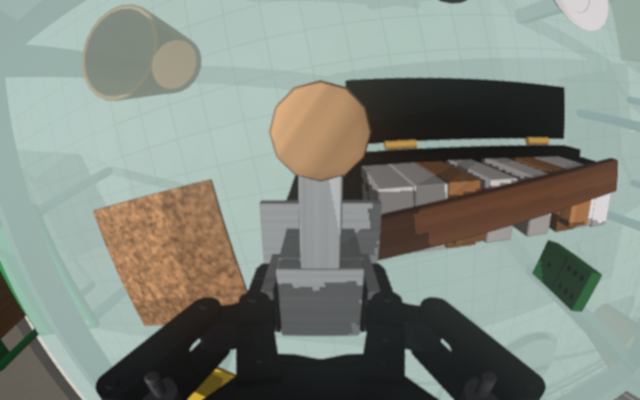

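View pics/s14.png

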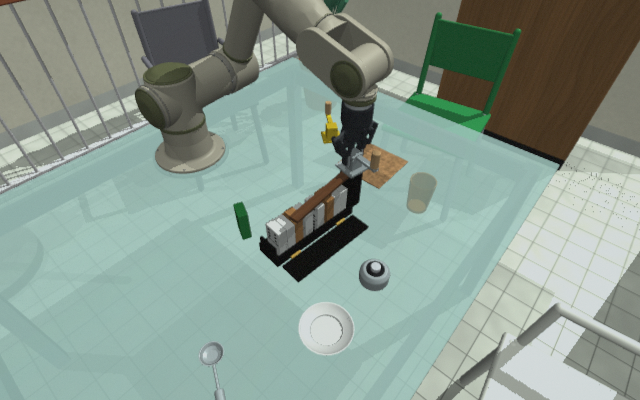

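```bash
python3 - <<'E'
from h import *
d=np.load('pics/w14.npz')
for u,v in [(614,160),(617,188),(500,190),(505,227),(383,215),(383,257)]:
    p=at_z(d,u,v,.132,True); r=p[:2]-SH; print(p.round(4),np.linalg.norm(r).round(3),(YAW-np.arctan2(r[1],r[0])).round(3))
for k in(1.3,1.42,1.5,1.57):
    print(k,[proj(d,[SH[0]+r*np.cos(YAW-k),SH[1]+r*np.sin(YAW-k),.132],True).round(0).tolist() for r in(.1,.15,.235)])
E
```

```text
[ 0.5635 -0.0676  0.132 ] 0.228 1.375
[ 0.5403 -0.0751  0.132 ] 0.234 1.477
[0.5589 0.0472 0.132 ] 0.113 1.318
[0.5337 0.0429 0.132 ] 0.117 1.539
[0.5577 0.1214 0.132 ] 0.041 1.071
[0.5318 0.1244 0.132 ] 0.036 1.747
1.3 [[481.0, 194.0], [544.0, 168.0], [618.0, 136.0]]
1.42 [[483.0, 213.0], [545.0, 195.0], [619.0, 171.0]]
1.5 [[483.0, 225.0], [545.0, 212.0], [617.0, 195.0]]
1.57 [[483.0, 235.0], [543.0, 226.0], [613.0, 214.0]]
```

```bash
python3 - <<'E'
from h import *
for y in(-1.84,-1.91):
    p=tcp_for_hub(SH,0.1472,y)+[-0.0012,-0.0004,0]
    env.reach(p,down(y))
    s=monitor.sense(); print(round(s['clock'],2),round(y,3),s['position'].round(4),s['contact_force'].round(1),s['ft_torque'].round(2))
d=snap('wrist','w15.png')
for k in(1.42,1.5,1.57):
    print(k,[proj(d,[SH[0]+r*np.cos(YAW-k),SH[1]+r*np.sin(YAW-k),.132],True).round(0).tolist() for r in(.1,.15,.235)])
E
```

```text
41.28 -1.84 [0.5394 0.1599 0.1474] [-2.7 -1.1  4.9] [-0.16  0.49 -0.06]
41.53 -1.91 [0.5394 0.16   0.1473] [-2.7 -2.4  3.8] [-0.3   0.56 -0.08]
1.42 [[480.0, 190.0], [543.0, 163.0], [617.0, 128.0]]
1.5 [[482.0, 203.0], [545.0, 180.0], [619.0, 152.0]]
1.57 [[483.0, 213.0], [545.0, 196.0], [619.0, 173.0]]
```

View pics/w15.png

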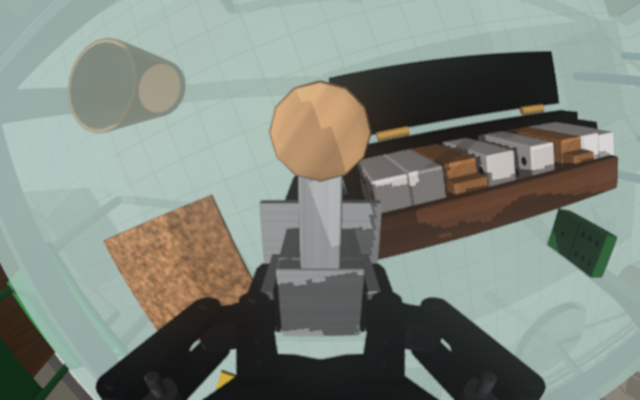

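```bash
python3 - <<'E'
from h import *
y=-1.86
p=monitor.sense()['position']; p=np.array([0.5394,0.1599,0.1474])
env.reach(p,down(y)); s=monitor.sense(); print(s['contact_force'].round(1),s['ft_torque'].round(2))
print(env.movel(p+[0,0,0.06],0.05,guard=25)); st()
env.movel(p+[0,0,0.115],0.12); st()
snap('wrist','w16.png')
y=-0.25;q=down(y); M=[0.494,0.348]
env.reach(tcp_for_hub(M,0.22,y),q)
env.movel(tcp_for_hub(M,0.05,y),0.15)
print(env.movel(tcp_for_hub(M,0.018,y),0.03,guard=6)); st()
snap('scene','s17.png')
E
```

```text
[-0.8 -1.1  3.1] [-0.16  0.22  0.13]
False
43.18 [0.5393 0.1599 0.207 ] [-0.8 -0.3 -4.5] 0.411
43.79 [0.5391 0.1599 0.2615] [-0.1 -0.2 -5. ] 0.413
True
47.23 [0.4925 0.3466 0.0194] [-0.8  0.5  5.7] 0.412
```

View pics/w16.png

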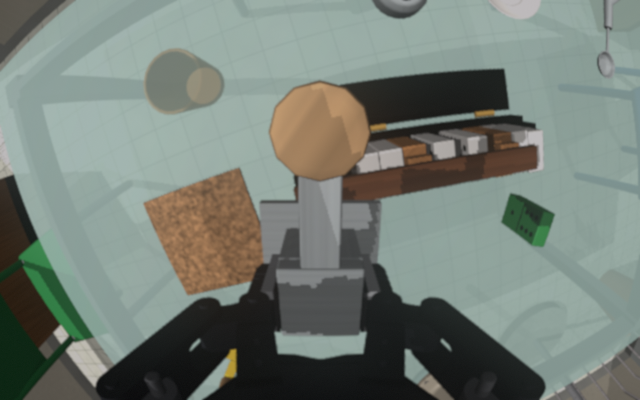

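View pics/s17.png

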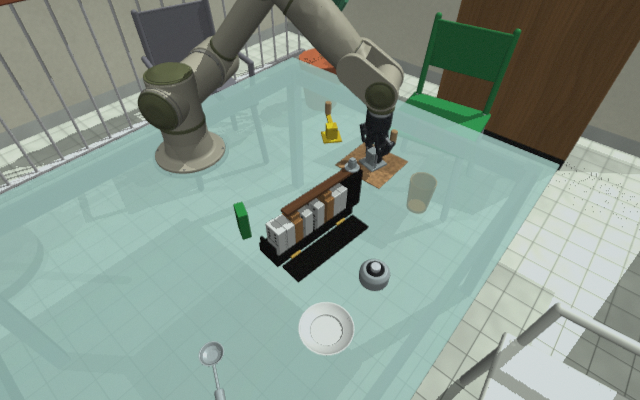

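Crank is seated on the mat at the same height it was picked from (0.0194). Release, retreat, check.

```bash
python3 - <<'E'
from h import *
env.release(); s=monitor.sense()['position']
env.movel([s[0],s[1],0.20],0.15)
env.reach([0.50,0.22,0.40],down(-0.1)); 
d=snap('wrist','w18.png'); 
for k in(1.42,1.5,1.57):
    print(k,[proj(d,[SH[0]+r*np.cos(YAW-k),SH[1]+r*np.sin(YAW-k),.132],True).round(0).tolist() for r in(.1,.15,.235)])
env.reach([0.40,-0.25,0.40],down(-0.1)); env.hold(0.3)
snap('top','t18.png'); snap('scene','s18.png'); st()
a=cv2.imread('pics/t18.png')[100:300,190:480];cv2.imwrite('pics/t18c.png',cv2.resize(a,None,fx=2.75,fy=2.75,interpolation=cv2.INTER_CUBIC))
a=cv2.imread('pics/s18.png')[90:290,240:440];cv2.imwrite('pics/s18c.png',cv2.resize(a,None,fx=3,fy=3,interpolation=cv2.INTER_CUBIC))
E
```

```text
1.42 [[362.0, 271.0], [364.0, 297.0], [368.0, 335.0]]
1.5 [[356.0, 271.0], [357.0, 298.0], [357.0, 337.0]]
1.57 [[352.0, 271.0], [350.0, 298.0], [348.0, 337.0]]
52.34 [ 0.4001 -0.2499  0.4   ] [0.2 0.4 0.4] 1.002
```

View pics/w18.png

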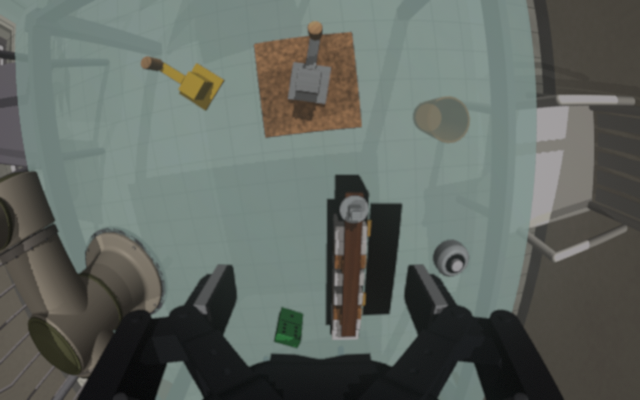

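View pics/t18c.png

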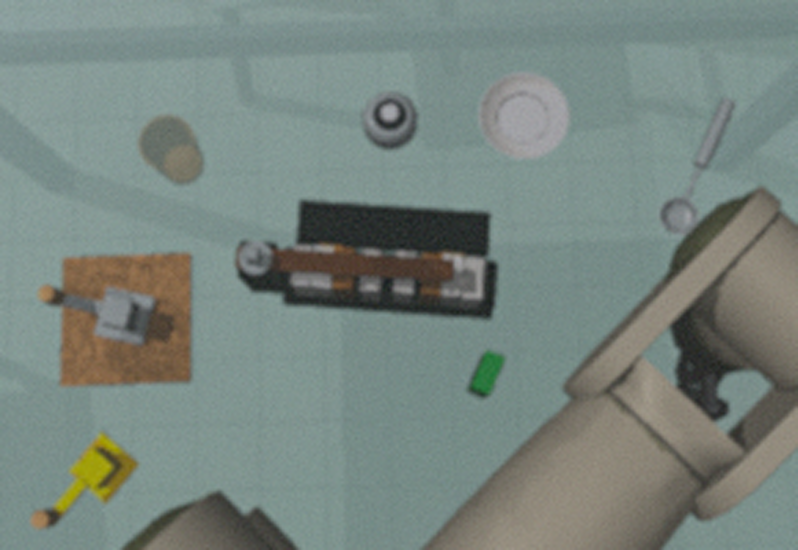

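View pics/s18c.png

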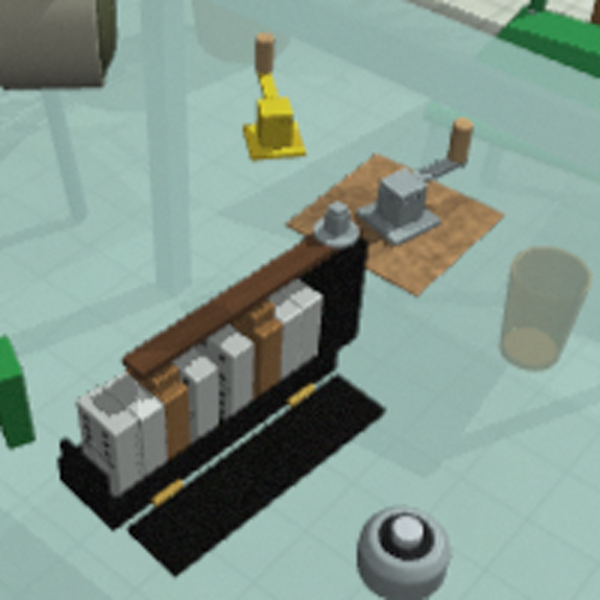

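```bash
python3 - <<'E'
from h import *
job.hand_in(); print(monitor.sense()['clock'])
E
```

```text
the job is handed in; nothing more can be done
the job is handed in; nothing more can be done
```

The job is done and handed in at about 52 s, with no verdict reported; my last checks all looked right.

- **Separators and tiles:** I slid the two separators apart to about an 81 mm gap. Only two tiles were standing out on the table; a third appeared in no picture. Both now stand upright between the separators, with two tiles still outside each one.
- **Crank:** It had been knocked about 6 cm before I picked it up, so I measured it again before the grasp. It seated fully on the shaft at the expected height.
- **Keeper bar:** I turned the bar with the crank held by its hub. The first turn stopped near 1.43 rad, so I turned a little further, and the wrist picture taken afterwards put it at about 1.57 rad.
- **Final state:** The crank came off cleanly and stands upright near the centre of the mat. The last pictures show the row upright, the bar over it, and the tumbler, saucer, spoon and timer where they started. The gripper was clear of everything.

No check failed. The wrist camera showed a small offset of about 1 to 2 mm, which I corrected for when fitting the crank.

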